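# Load the battery cell into a sprung cradle of an upturned scale

## Task

Put the blue battery cell into the open cradle of the upturned kitchen scale: with the nub end still up, slip its flat end under the roof against the spring contact and push the spring back, then press the nub end down past the hook until the cell lies level and flat on the cradle's floor, held by the spring with its nub under the hook. Be gentle: do not force the cell against the scale, and leave the things lying around undisturbed.

Things in the scene. Friction and masses are not known exactly. Their poses are not given: they have to be found in the camera images.
- scale: Kitchen scale lying upside down, fixed: white body 190 x 150 mm, its underside faces up 34 mm above the worktop; a foot 22 mm across and 22 mm taller stands at each corner, 79 and 59 mm from the middle along x and y. Origin: middle of its lower face, on the worktop; z up, x along the battery bay from the spring end to the hook end. Carries a grey and black cradle with brass contacts.
- bay (a point): Nominal middle of the seated cell, on the bay's axis, 47.5 mm above the worktop; axes as the scale's. The real cradle with hook, contact and roof sits up to 10 mm either way along x from nominal: not measured, so feel for it; it stays put. Floor 10.5 mm below the axis. Four guides 6 mm high on the floor, 11 to 16 mm to each side, at 15 to 27 mm from the middle to both ends.
- hook_nominal (a point): Front upper edge of the hook, nominal (the cradle's unmeasured shift along x adds), axes as the scale's. The hook is 16 mm wide, its top 11 mm and its lower side 7.5 mm above the bay axis; it reaches 2.7 mm back from a post whose inner face stops the nub. The seated nub lies under it.
- contact_nominal (a point): Middle of the face of the free spring contact, a brass plate 20 wide x 24 mm tall (2 to 26 mm over the floor) facing +x, nominal (cradle shift adds). It yields 7.5 mm toward -x to a hard stop. Spring: about 1.5 N at first touch, 5 N with the cell seated, 9 N when the nub just clears the hook, 10.5 N at the stop; so the plate must be within 1.5 mm of its stop for the nub to pass.
- roof_nominal (a point): Front lower edge of the roof over the contact, nominal (cradle shift adds): 28 mm above the bay's floor, roof 3.5 mm thick; cheeks under it leave 27 mm sideways. The cell goes in only with the nub end tilted up some 22 to 36 degrees, flat end low under the roof.
- cell: The loose battery cell, blue with a copper-coloured band at its nub end: 21 mm across, 71 mm long including the nub, about 80 g, stiff. Origin on its outer skin, 10.5 mm from its axis; its own x runs along its axis toward the nub.
- cell_center (a point): Middle of the cell, on its axis, half-way along the 71 mm length; its x axis runs along the cell toward the nub.
- cell_nub (a point): Tip of the cell's nub (steel, 10 mm across, 5 mm long), on the axis, 35.5 mm from the cell's middle.
- cell_flat (a point): Middle of the cell's flat steel end face, 35.5 mm from the cell's middle.
- cell_rest: Fixed light-wood rest, 100 x 54 mm, on which the cell lies at the start, its axis along the rest's x, 18.5 mm above the worktop. Origin: middle of the underside. Base 8 mm thick; posts up to 15 mm high on both sides of the cell (11.5 to 17.5 mm from its axis, at 17 to 31 mm from the middle along x), open in the middle for the fingers; end stops 13 mm high, 43 mm from the middle.
- kitchen_timer_center (a point): Bystander: white digital timer, 62 x 66 x 20 mm, lying face up; the point is its middle.
- label_marker_center (a point): Bystander: white marker with blue cap, 16 x 130 x 18 mm, lying along its y; the point is its middle.
- jar_amber_center (a point): Bystander: standing amber jar with black lid, 38 mm across, 60 mm tall; the point is its middle.
- nozzle_1_center (a point): Bystander: standing steel piping nozzle, 26 mm across, 32 mm tall; the point is its middle.
Mind the look-alikes: they are no part of the job. Leave any red or turquoise look-alike of the cell alone.

How it is judged (in metres and radians):
On the way:
1. the flat end is low in the spring end of the bay while the nub end is still up (nub at least 8 mm above its seated height) (x of cell_flat in the frame of bay between -0.06 and -0.02 m and y of cell_flat in the frame of bay between -0.006 and 0.006 m and z of cell_flat in the frame of bay between -0.008 and 0.008 m and z of cell_nub in the frame of bay above 0.008 m), for 0.1 s.
At the end, for the whole second after the job is handed in: The cell lies level in the cradle, nub toward the hook, both ends within 2 mm of the seated height and within 5 mm sideways of the bay's middle line, middle of the cell within 15 mm of the nominal bay middle along it and 4 mm sideways, at rest (x of cell_center in the frame of bay between -0.015 and 0.015 m and y of cell_center in the frame of bay between -0.004 and 0.004 m and z of cell_flat in the frame of bay between -0.002 and 0.002 m and y of cell_flat in the frame of bay between -0.005 and 0.005 m and z of cell_nub in the frame of bay between -0.002 and 0.002 m and y of cell_nub in the frame of bay between -0.005 and 0.005 m and x of cell_nub in the frame of bay above 0.02 m and linear speed of cell below 0.01 m/s); the robot touches nothing.
It fails at once if the cell is pressed against the scale or its cradle with more than 34 N (contact force between cell and scale above 34 N).
It fails at once if the robot presses on the scale with more than 30 N (contact force between any of the fingers, the arm and scale above 30 N).
It fails at once if a bystander is moved by more than 15 mm (distance of any of kitchen_timer_center, label_marker_center, jar_amber_center, nozzle_1_center from where it was at the start of the episode above 0.015 m).
It also fails if it takes over 72 s, if anything falls off the work surface, if the arm or the gripper's body presses on something with over 40 N, if the wrist force passes 120 N, or if a joint passes its speed limit or range.

## Robot

A 6-joint arm with a two-finger parallel gripper is mounted at the origin on a cart in front of the work surface, level with it; the furniture and walls round the work are solid. World frame = base frame: x ahead of the robot, y to its left, z up, the work surface at z = 0. Lengths are in m, angles in degrees, forces in N, time in s.
With the tool pointing down it reaches from about 0.35 to 0.875 m from the base axis. Payload 4.2 kg.
Tool frame: the origin (TCP) lies on the centre line of the jaws, within the pads' length; the fingertips stand 11 mm ahead of it and the grasp point (between the pads) lies 8 mm behind it; z points along the fingers, y is the line along which they close (so a half turn about z gives the same grasp; the last joint's range is limited). The gripper opens to 87 mm and grips with 3 to 60 N. Pads are 19 mm wide; open, the fingers measure 117 mm over their backs; the gripper's body (75 mm by 190 mm) begins 51 mm behind the grasp point.
Start: joints at [-53.365, 22.042, 0.453, 0, -68.411, -14.817], TCP at [0.232, -0.58, 0.234] pointing down, gripper open.
Joint ranges: [-179.83, 179.83], [-69.29, 118.12], [-61.27, 80.66], [-181.25, 117.63], [-171.15, -9.14], [-177.46, 177.46]. Speed limits (degrees/s): [159.86, 159.86, 180, 180, 180, 180].

## Interface

Orientations are given as a 3x3 rotation matrix whose columns are the frame's x, y, z axes.
In Python, from station import r gives the robot as it stands.
- The arm moves only by the tool servo_tool, never from a script. Its argument "commands" is a list that holds one entry, the list of rows, each a list of 7 numbers: the closure, from 0 (fully open) to 1 (shut), then the shift along the tool's x, y, z in mm, then the turn, a rotation vector about the tool's x, y, z in rad. In form: [[[claw, x, y, z, ax, ay, az], ...]]. A call has exactly 5 rows; each row is the pose to reach, as a shift and turn from the pose commanded when the call began, along the tool's axes at that moment; what a row does not reach only later rows make up. A row lasts 1/10 s, in which the tool goes at most 50 mm and 8.59 degrees, less where a joint would pass 70% of its speed; a pose out of reach is approached as far as the arm can. A call with a gripper value outside its range is refused whole. The fingers move at their own pace and stop on an object; the grip force is fixed at half the most. Time passes only in rows, so rows that repeat a pose let the fingers close, or fill a call up. It gives the time, the measured TCP pose, the force, the opening and the grip force at its end, in the units of the state.
- r.sense(): the state, without advancing time (a new reading comes with each control period).
- r.capture(name): name is "scene" or "top"; returns a dict with "pixels" (420x560x3 uint8, red, green, blue), "camera_matrix" (3x3 intrinsics, pixels), "R" (3x3) and "t" (3): a world point X has camera coordinates R X + t. Camera axes: x right, y down, z forward; pixel columns grow to the right and rows downward; lengths in m; the calibration is good to about 2 mm. A picture is of the moment at which its call begins. There is no depth.
- r.finish_job(): hands the job in; it is judged then, once.
The state is a dict: "time_s": time; "joints": joint angles; "joint_velocities": joint speeds; "effort": joint torques, N m; "tcp_pos": TCP position; "ee_rot": TCP orientation; "wrist_force": force on the tool from outside, world axes, zero at the start; "moment": the same for the moment, N m; "gripper_width": opening from 0.0 (shut) to 1.0 (fully open); "gripper_force": force on a finger pad.
Only numpy, scipy, OpenCV 4.12 (cv2) and the standard library are available. Lean on these libraries where they do the work, as an engineer would, in place of code of your own. Each camera call takes 0.05 s, during which the arm holds its last target. There are 200 camera calls.

## Working session

There is one attempt and no reset: what is moved stays moved. The work goes in short steps, Python scripts to look and compute and a tool call to move; the robot and the scene stay as the last step left them, time stands still between calls to the robot, and variables do not carry over. Pictures are saved under pics/ and viewed, at most 10 in all, crops included, and the job is handed in when it is done.

Besides the shell and the picture viewer there is one more tool, called after "Emit:" as name(argument=value, ...) on one line, values as JSON. servo_tool: Moves the arm, as the interface text tells. Its arguments: {"type":"object","properties":{"commands":{"type":"array","items":{"type":"array","items":{"type":"array","items":{"type":"number"}}}}},"required":["commands"]}

```bash
ls; mkdir -p pics; cat > h.py <<'E'
import numpy as np, cv2
from station import r
def snap(n,f):
    c=r.capture(n); cv2.imwrite(f'pics/{f}.png',c["pixels"][:,:,::-1]); return c
def ray(c,u,v,z):
    K,R,t=map(np.array,(c["camera_matrix"],c["R"],c["t"]))
    d=R.T@np.linalg.inv(K)@np.array([u,v,1.]); o=-R.T@t
    return o+d*(z-o[2])/d[2]
def proj(c,X):
    K,R,t=map(np.array,(c["camera_matrix"],c["R"],c["t"]))
    p=K@(R@np.array(X)+t); return p[:2]/p[2]
E
python3 - <<'E'
from h import *
import pickle
cs={n:snap(n,n+'0') for n in('top','scene')}
pickle.dump(cs,open('c0.pkl','wb'))
for n,c in cs.items(): print(n,c["camera_matrix"],-np.array(c["R"]).T@c["t"],c["R"])
s=r.sense();print(s)
E
```

```text
pics
top [[433.42704762   0.         279.47571625]
 [  0.         433.42704762 214.28296212]
 [  0.           0.           1.        ]] [0.48568177 0.01904949 1.12406331] [[ 0.00426882 -0.99960838  0.02765613]
 [-0.99811004 -0.00595461 -0.06116281]
 [ 0.06130353 -0.02734277 -0.99774458]]
scene [[536.51188523   0.         269.58050501]
 [  0.         536.51188523 206.71302198]
 [  0.           0.           1.        ]] [-0.28856091 -0.76228647  0.63279936] [[ 6.76647773e-01 -7.36306674e-01  5.23442860e-04]
 [-3.19911717e-01 -2.94631169e-01 -9.00471525e-01]
 [ 6.63177416e-01  6.09134596e-01 -4.34914657e-01]]
{'time_s': 0.1, 'joints': array([-5.33666361e+01,  2.20872016e+01,  3.89297773e-01, -2.45729308e-02,
       -6.84136990e+01, -1.48185203e+01]), 'joint_velocities': array([-0.01707415, -0.03296008,  0.20545407,  0.05515825,  0.00091393,
       -0.04728971]), 'effort': array([-7.30886622e-04, -3.91690350e+01,  1.87934303e+01,  4.23191071e+00,
        1.34760363e-02, -8.70721624e-05]), 'tcp_pos': array([ 0.23209796, -0.57975252,  0.23257354]), 'ee_rot': array([[-9.28448305e-01, -3.71460679e-01, -8.42215378e-04],
       [-3.71461617e-01,  9.28446565e-01,  1.80101483e-03],
       [ 1.12945781e-04,  1.98499986e-03, -9.99998024e-01]]), 'wrist_force': array([-0.34383355,  0.63717838,  0.2711901 ]), 'moment': array([-0.02506799, -0.00158867,  0.01819852]), 'gripper_force': 0.0, 'gripper_width': 1.003626054737417}
```

View pics/top0.png

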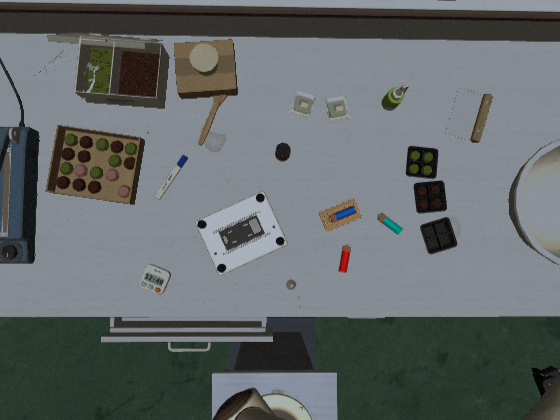

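View pics/scene0.png

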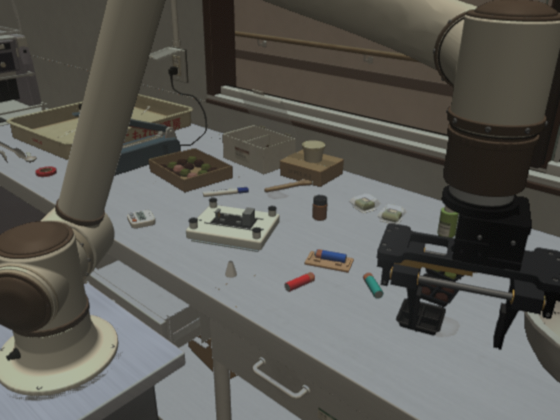

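Top: scale around (242,232), with black feet near (261,197), (281,240), (221,268) and (201,225). The blue cell lies in its rest near (344,213). The red and turquoise look-alikes are at (345,259) and (391,224). I'll zoom in next.

```bash
python3 - <<'E'
from h import *
import pickle
cs=pickle.load(open('c0.pkl','rb'))
t=cs['top']['pixels'][:,:,::-1]; s=cs['scene']['pixels'][:,:,::-1]
a=cv2.resize(t[185:280,190:290],(400,380),interpolation=cv2.INTER_CUBIC)
b=cv2.resize(t[190:240,310:370],(400,220)[:1]+(333,),interpolation=cv2.INTER_CUBIC)
d=cv2.resize(s[190:250,180:290],(400,218),interpolation=cv2.INTER_CUBIC)
e=cv2.resize(s[240:275,300:360],(400,233),interpolation=cv2.INTER_CUBIC)
L=np.vstack([a,d]);Rr=np.vstack([b,e]);H=max(len(L),len(Rr))
pad=lambda m:np.vstack([m,np.zeros((H-len(m),400,3),np.uint8)])
cv2.imwrite('pics/z.png',np.hstack([pad(L),pad(Rr)]))
# feet: dark blobs
g=cv2.cvtColor(t,cv2.COLOR_BGR2GRAY)
def blobs(m,x0,x1,y0,y1,mn):
    mm=np.zeros_like(m);mm[y0:y1,x0:x1]=m[y0:y1,x0:x1]
    n,l,st,ce=cv2.connectedComponentsWithStats(mm)
    return [(st[i].tolist(),ce[i].round(2).tolist(),i) for i in range(1,n) if st[i][4]>=mn],l
print(blobs((g<50).astype(np.uint8),190,295,185,280,15)[0])
hsv=cv2.cvtColor(t,cv2.COLOR_BGR2HSV)
for nm,mk in(('blue',cv2.inRange(hsv,(105,120,50),(130,255,255))),('copper',cv2.inRange(hsv,(3,100,60),(18,255,220)))):
    bl,l=blobs(mk,320,365,195,235,5)
    for q in bl:
        ys,xs=np.nonzero(l==q[2]); print(nm,q,cv2.minAreaRect(np.c_[xs,ys].astype(np.float32)))
E
```

```text
[([256, 194, 8, 8, 49], [259.57, 197.33], 1), ([198, 220, 8, 8, 49], [201.37, 223.82], 4), ([232, 221, 19, 16, 96], [241.34, 228.11], 5), ([220, 227, 16, 21, 73], [227.48, 236.71], 8), ([253, 231, 9, 6, 19], [257.26, 233.47], 11), ([276, 237, 8, 8, 47], [279.6, 240.7], 17), ([217, 264, 9, 8, 51], [221.14, 267.47], 24)]
blue ([335, 206, 21, 14, 146], [344.96, 212.58], 1) ((345.0858154296875, 212.5059051513672), (7.153846740722656, 20.23077392578125), 67.38013458251953)
copper ([320, 199, 41, 32, 495], [338.05, 215.12], 1) ((339.7159118652344, 214.63893127441406), (19.730981826782227, 37.69500732421875), 67.7509765625)
```

View pics/z.png

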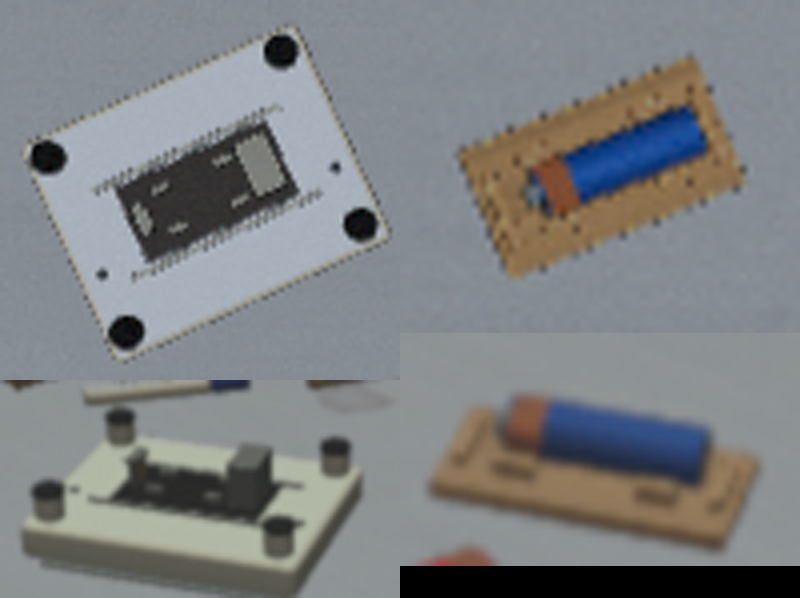

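```bash
python3 - <<'E'
from h import *
import pickle
cs=pickle.load(open('c0.pkl','rb'));c=cs['top'];t=c['pixels'][:,:,::-1]
ft=[ray(c,u,v,.056) for u,v in((259.57,197.33),(279.6,240.7),(201.37,223.82),(221.14,267.47))] # roof side: first 2
ft=np.array(ft);ctr=ft.mean(0);ax=ft[2:].mean(0)-ft[:2].mean(0)
print(ft.round(4),ctr,'L',np.linalg.norm(ax),'W',np.linalg.norm(ft[1]-ft[0]),'ang',np.degrees(np.arctan2(ax[1],ax[0])))
# scale body outline, bright
hsv=cv2.cvtColor(t,cv2.COLOR_BGR2HSV)
def fit(mk,u0,u1,v0,v1,z):
    m=np.zeros_like(mk);m[v0:v1,u0:u1]=mk[v0:v1,u0:u1]
    m=cv2.morphologyEx(m,cv2.MORPH_CLOSE,np.ones((5,5)))
    k=max(cv2.findContours(m,0,2)[0],key=cv2.contourArea)
    P=np.array([ray(c,*p[0],z)[:2] for p in k],np.float32)
    rc=cv2.minAreaRect(P*1000);b=cv2.boxPoints(rc);e=[b[1]-b[0],b[2]-b[1]];e=max(e,key=np.linalg.norm)
    print('fit',np.round(rc[0],1),np.round(rc[1],1),'ang',np.degrees(np.arctan2(e[1],e[0])))
fit(cv2.inRange(hsv,(3,70,60),(30,255,255))|cv2.inRange(hsv,(105,120,40),(130,255,255)),315,366,192,236,.008)
fit(cv2.inRange(hsv,(105,120,40),(130,255,255)),320,366,195,236,.0185)
P=[ray(c,355.75,209.9,.0185),ray(c,329.95,218.5,.0185)];d=P[1]-P[0];print(P,np.linalg.norm(d),np.degrees(np.arctan2(d[1],d[0])),(P[0]+P[1])/2)
# roof patch
pts=[(235,143),(267,135),(287,190),(258,198)]
R=np.array([[np.cos(a:=np.arctan2(ax[1],ax[0])),np.sin(a)],[-np.sin(a),np.cos(a)]])
for p in pts: print('roof',(R@(ray(c,190+p[0]/4,185+p[1]/4,.0685)-ctr)[:2]*1000).round(1))
for p in [(133,210),(150,240),(155,225)]: print('hook',(R@(ray(c,190+p[0]/4,185+p[1]/4,.0585)-ctr)[:2]*1000).round(1))
for p in [(118,187),(150,263)]: print('floor-left',(R@(ray(c,190+p[0]/4,185+p[1]/4,.037)-ctr)[:2]*1000).round(1))
for n,q in (('jar',(283,152)),('noz',(291,285))): print(n,ray(c,*q,.03))
E
```

```text
[[ 0.593   0.0392  0.056 ]
 [ 0.4862 -0.0108  0.056 ]
 [ 0.5267  0.1814  0.056 ]
 [ 0.4203  0.1318  0.056 ]] [0.50655429 0.08539513 0.056     ] L 0.1569856661228362 W 0.11794653700023527 ang 114.89460866584096
fit [ 554. -168.] [52.8 98.8] ang -67.3746
fit [ 558.7 -178.7] [18.3 54.7] ang -67.15216
[array([ 0.5660682, -0.2073459,  0.0185   ]), array([ 0.5435525 , -0.14072033,  0.0185    ])] 0.0703272510056086 108.67236260655751 [ 0.55481035 -0.17403312  0.0185    ]
roof [-30.3 -16.5]
roof [-50.  -12.9]
roof [-47.2  22.6]
roof [-29.2  19.7]
hook [43.5 -5.7]
hook [41.6 15.3]
hook [35.1  8.3]
floor-left [ 48.  -23.7]
floor-left [49.3 27.7]
jar [ 0.71226159 -0.01925329  0.03      ]
noz [ 0.37547837 -0.04058976  0.03      ]
```

```bash
cat >> h.py <<'E'
from scipy.spatial.transform import Rotation as Ro
def frame(yaw,th):  # tool R: x at yaw (toward flat end), z down, then nub-up tilt th (deg)
    a=np.radians(yaw);x=np.array([np.cos(a),np.sin(a),0]);z=np.array([0,0,-1.])
    return np.c_[x,np.cross(z,x),z]@Ro.from_rotvec([0,-np.radians(th),0]).as_matrix()
def delta(p,R,p0=None,R0=None):
    s=r.sense();p0=s['tcp_pos'] if p0 is None else p0;R0=s['ee_rot'] if R0 is None else R0
    return (R0.T@(np.array(p)-p0)*1000).round(1).tolist(),Ro.from_matrix(R0.T@R).as_rotvec().round(4).tolist()
E
python3 -c "
from h import *
print(delta([.5553,-.1714,.1],frame(-67.3,0)))"
```

```text
([-451.8, 258.8, 133.0], [0.0016, 0.0015, -1.5864])
```

Emit:
servo_tool(commands=[[[0,-45,26,10,0,0,-0.14],[0,-90,52,20,0,0,-0.28],[0,-135,78,30,0,0,-0.42],[0,-180,104,40,0,0,-0.56],[0,-225,130,50,0,0,-0.7]]])

```text
time_s: 0.6
tcp_pos: [0.3846, -0.3854, 0.1857]
ee_rot: [[-0.466, -0.885, -0.0], [-0.885, 0.466, 0.0], [-0.0, 0.0, -1.0]]
wrist_force: [-0.2, -0.9, -0.1]
gripper_width: 0.998
gripper_force: 0.0
```

```bash
python3 -c "
from h import *
print(r.sense()['tcp_pos'],delta([.5553,-.1714,.1],frame(-67.3,0)))"
```

```text
[ 0.38461484 -0.38538652  0.18568646] ([-268.8, -51.4, 85.7], [0.0004, 0.0004, -0.8808])
```

Emit:
servo_tool(commands=[[[0,-45,-9,10,0,0,-0.13],[0,-90,-18,20,0,0,-0.26],[0,-135,-27,30,0,0,-0.39],[0,-180,-36,40,0,0,-0.52],[0,-225,-42,50,0,0,-0.65]]])

```text
time_s: 1.1
tcp_pos: [0.5279, -0.2067, 0.1356]
ee_rot: [[0.165, -0.986, -0.0], [-0.986, -0.165, 0.0], [-0.0, 0.0, -1.0]]
wrist_force: [0.4, -0.1, -0.4]
gripper_width: 1.001
gripper_force: 0.0
```

```bash
python3 -c "
from h import *
print(r.sense()['tcp_pos'],delta([.5553,-.1714,.1],frame(-67.3,0)))"
```

```text
[ 0.52787219 -0.20674746  0.13562973] ([-30.3, -32.9, 35.6], [0.0003, 0.0001, -0.2307])
```

Emit:
servo_tool(commands=[[[0,-12,-16,10,0,0,-0.12],[0,-24,-30,20,0,0,-0.23],[0,-24,-30,30,0,0,-0.23],[0,-24,-30,30,0,0,-0.23],[0,-24,-30,30,0,0,-0.23]]])

```text
time_s: 1.6
tcp_pos: [0.552, -0.1805, 0.1061]
ee_rot: [[0.379, -0.926, -0.001], [-0.926, -0.379, -0.0], [-0.0, 0.001, -1.0]]
wrist_force: [-0.0, -0.4, -0.2]
gripper_width: 1.001
gripper_force: 0.0
```

```bash
python3 -c "
from h import *
print(r.sense()['tcp_pos'],delta([.5553,-.1714,.0225],frame(-67.3,0)))"
```

```text
[ 0.55202644 -0.18053474  0.1060667 ] ([-7.2, -6.6, 83.6], [0.0012, 0.0004, -0.0079])
```

Emit:
servo_tool(commands=[[[0,-7,-6.5,10,0,0,-0.008],[0,-7,-6.5,40,0,0,-0.008],[0,-7,-6.5,65,0,0,-0.008],[0,-7,-6.5,83.5,0,0,-0.008],[0,-7,-6.5,83.5,0,0,-0.008]]])

```text
time_s: 2.1
tcp_pos: [0.5538, -0.1709, 0.0202]
ee_rot: [[0.386, -0.922, -0.006], [-0.922, -0.386, 0.001], [-0.003, 0.005, -1.0]]
wrist_force: [-0.7, -0.4, -0.1]
gripper_width: 0.997
gripper_force: 0.0
```

```bash
python3 - <<'E'
from h import *
print(delta([.5553,-.1714,.0225],frame(-67.3,0)), r.sense()['wrist_force'])
c=snap('scene','s1');d=snap('top','t1')
a=cv2.resize(c['pixels'][200:300,260:400,::-1],(560,400),interpolation=cv2.INTER_CUBIC)
cv2.imwrite('pics/s1z.png',a)
E
```

```text
([1.0, -1.2, -2.3], [0.0051, 0.0028, 0.0004]) [-0.66754758 -0.4304008  -0.08316985]
```

View pics/s1z.png

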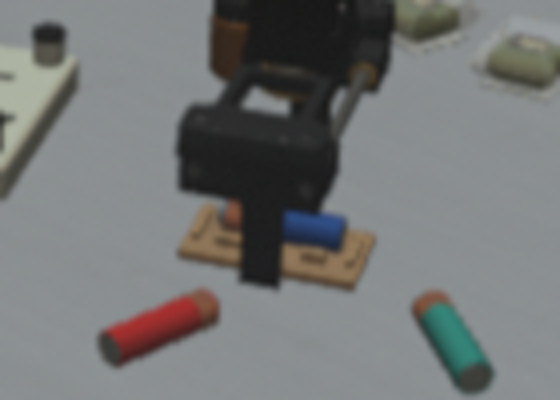

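The open fingers straddle the blue cell near its middle, around (265,225) in the crop. I'm closing on it now.

Emit:
servo_tool(commands=[[[0.3,0,-1,-2,0.005,0,0],[0.7,0,-1,-2,0.005,0,0],[0.9,0,-1,-2,0.005,0,0],[1,0,-1,-2,0.005,0,0],[1,0,-1,-2,0.005,0,0]]])

```text
time_s: 2.7
tcp_pos: [0.5571, -0.1706, 0.0251]
ee_rot: [[0.388, -0.922, 0.005], [-0.922, -0.388, 0.002], [0.0, -0.005, -1.0]]
wrist_force: [-0.1, 0.2, -0.0]
gripper_width: 0.634
gripper_force: 0.0
```

Emit:
servo_tool(commands=[[[1,0,0,0,0,0,0],[1,0,0,0,0,0,0],[1,0,0,0,0,0,0],[1,0,0,0,0,0,0],[1,0,0,0,0,0,0]]])

```text
time_s: 3.2
tcp_pos: [0.5558, -0.1709, 0.0247]
ee_rot: [[0.387, -0.922, 0.002], [-0.922, -0.387, 0.002], [-0.001, -0.002, -1.0]]
wrist_force: [-1.7, -1.9, 2.3]
gripper_width: 0.227
gripper_force: 30.0
```

```bash
cat >> h.py <<'E'
B=np.array([.5066,.0854,.0475]);ANG=114.9;OX=0.;OZ=6.2
a_=np.radians(ANG);SX=np.array([np.cos(a_),np.sin(a_),0]);SY=np.array([-SX[1],SX[0],0]);UZ=np.array([0,0,1.])
def tcp_for(fx,fz,th,fy=0,dyaw=0):  # flat-centre in bay mm, tilt deg
    R=frame(ANG-180+dyaw,th);f=B+(fx*SX+fy*SY+fz*UZ)/1000
    return f-R@np.array([OX+35.5,0,OZ])/1000,R
def cell_of(p,R):
    out=[]
    for e in(35.5,-35.5):
        q=(p+R@np.array([OX+e,0,OZ])/1000-B)*1000;out.append([q@SX,q@SY,q[2]])
    return np.round(out,1)
E
python3 -c "
from h import *
p,R=tcp_for(-30,80,0)
print(p,delta(p,R))"
```

```text
[0.5042843  0.09038874 0.1337    ] ([-260.9, -54.0, -108.7], [-0.0023, 0.0009, -0.0367])
```

Emit:
servo_tool(commands=[[[1,0,0,-5,0,0,0],[1,0,0,-15,0,0,0],[1,0,0,-35,0,0,0],[1,0,0,-60,0,0,0],[1,0,0,-80,0,0,0]]])

```text
time_s: 3.7
tcp_pos: [0.5576, -0.1707, 0.1071]
ee_rot: [[0.388, -0.922, 0.007], [-0.922, -0.388, 0.002], [0.001, -0.008, -1.0]]
wrist_force: [0.1, 0.5, -0.4]
gripper_width: 0.234
gripper_force: 30.0
```

Emit:
servo_tool(commands=[[[1,-25,-5,-20,0,0,-0.01],[1,-65,-13,-30,0,0,-0.02],[1,-110,-23,-30,0,0,-0.036],[1,-155,-33,-30,0,0,-0.036],[1,-200,-42,-30,0,0,-0.036]]])

```text
time_s: 4.2
tcp_pos: [0.5178, 0.0317, 0.1363]
ee_rot: [[0.42, -0.907, 0.007], [-0.907, -0.42, 0.003], [0.0, -0.008, -1.0]]
wrist_force: [1.3, 0.1, -0.2]
gripper_width: 0.232
gripper_force: 30.0
```

```bash
python3 -c "
from h import *
p,R=tcp_for(-30,80,0)
print(p,delta(p,R),r.sense()['wrist_force'])"
```

```text
[0.5042843  0.09038874 0.1337    ] ([-58.9, -12.3, 2.7], [-0.008, -0.0003, -0.0007]) [ 1.30201211  0.12386609 -0.23694982]
```

Finish the approach, tilt 28° (ay −0.49), and look.

Emit:
servo_tool(commands=[[[1,-30,-6,0,-0.006,-0.1,0],[1,-55,-12,0,-0.006,-0.22,0],[1,-55,-12,0,-0.006,-0.35,0],[1,-55,-12,0,-0.006,-0.49,0],[1,-55,-12,0,-0.006,-0.49,0]]])

```text
time_s: 4.7
tcp_pos: [0.5076, 0.0828, 0.1347]
ee_rot: [[0.368, -0.909, -0.197], [-0.801, -0.417, 0.429], [-0.472, -0.0, -0.882]]
wrist_force: [-0.2, 0.4, -0.4]
gripper_width: 0.229
gripper_force: 30.0
```

```bash
python3 - <<'E'
from h import *
s=r.sense();print(cell_of(s['tcp_pos'],s['ee_rot']),s['wrist_force'],s['moment'])
c=snap('scene','s2');d=snap('top','t2')
import pickle;pickle.dump((c,d,s['tcp_pos'],s['ee_rot']),open('c2.pkl','wb'))
a=cv2.resize(c['pixels'][140:260,160:300,::-1],(700,600),interpolation=cv2.INTER_CUBIC)
cv2.imwrite('pics/s2z.png',a)
E
```

```text
[[-31.2   0.3  65. ]
 [ 31.4   0.1  98.5]] [-0.17939009  0.42832826 -0.3939127 ] [-1.0899399  -0.29782471  0.00704899]
```

View pics/s2z.png

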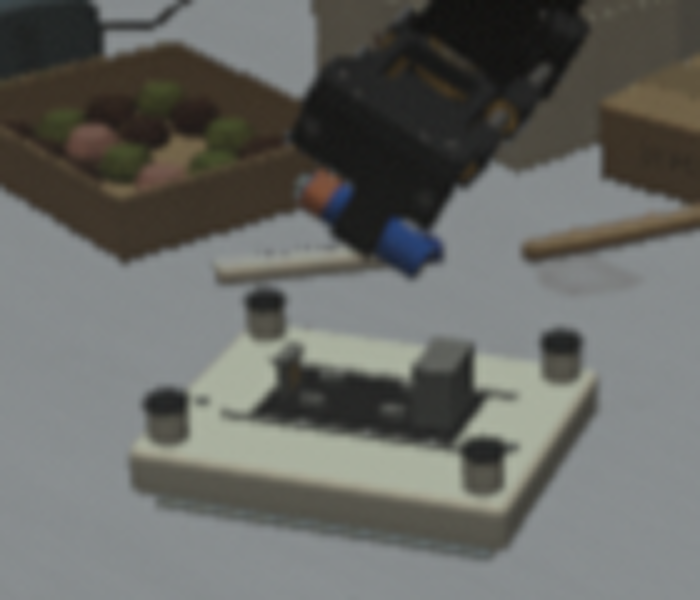

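The held cell's nub tip is near (303,190) in the crop, with the flat end near (425,258). The cell is tilted nub up, the roof block is at (443,380) and the hook at (290,365). Next I'll compare these with the predicted points.

```bash
python3 - <<'E'
from h import *
import pickle
c,d,p,R=pickle.load(open('c2.pkl','rb'))
cr=lambda u:((u-np.array([160,140])+.5)*5-.5).round(1)
for nm,v in(('nub',[-35.5,0,6.2]),('body/nubend',[-30.5,0,6.2]),('mid',[0,0,6.2]),('flat',[35.5,0,6.2]),('flat top',[35.5,0,-4.3]),('flat bot',[35.5,0,16.7])):
    print(nm,cr(proj(c,p+R@np.array(v)/1000)))
im=c['pixels'][:,:,::-1];hsv=cv2.cvtColor(im,cv2.COLOR_BGR2HSV)
for nm,lo,hi in(('blue',(105,110,40),(130,255,255)),('cop',(3,90,60),(18,255,255))):
    m=cv2.inRange(hsv,lo,hi);m[:170]=0;m[198:]=0;m[:,:215]=0;m[:,255:]=0
    n,l,st,ce=cv2.connectedComponentsWithStats(m)
    for i in range(1,n):
        if st[i][4]>6:print(nm,st[i],cr(ce[i]))
# scene-image checks of the scale: predicted foot tops and hook/roof
for x,y in((79,59),(79,-59),(-79,59),(-79,-59)): print('foot',cr(proj(c,B+(x*SX+y*SY)/1000+[0,0,.0085])))
for nm,x,y,z in(('hooktop',35,0,11),('roofTopFront-y',-30,-16,21),('roofTopFront+y',-30,16,21),('roofTopBack-y',-50,-16,21)): print(nm,cr(proj(c,B+(x*SX+y*SY+z*UZ)/1000)))
E
```

```text
nub [303.  187.1]
body/nubend [311.8 192.9]
mid [365.9 227.9]
flat [429.1 268.8]
flat top [438.6 252.1]
flat bot [419.6 285.3]
blue [226 177   5   7  17] [340.2 201.4]
blue [236 183  12  11  74] [404.6 244.1]
cop [220 174   8   8  34] [319.8 189.1]
foot [169.2 397.5]
foot [267.7 297. ]
foot [486.1 445.7]
foot [563.6 338.2]
hooktop [303.3 352.8]
roofTopFront-y [440.2 338.4]
roofTopFront+y [417.2 366.5]
roofTopBack-y [479.3 343.9]
```

```bash
python3 - <<'E'
from h import *
s=r.sense();print(s['wrist_force'])
for q in((-18,50,28),(-18,15,28),(-18,1.5,28)):
    p,R=tcp_for(*q);print(q,delta(p,R))
E
```

```text
[ 0.01812546 -0.05538895 -0.9792183 ]
(-18, 50, 28) ([-2.9, -1.1, 19.1], [0.0001, -0.0008, -0.001])
(-18, 15, 28) ([13.5, -1.2, 50.0], [0.0001, -0.0008, -0.001])
(-18, 1.5, 28) ([19.8, -1.2, 61.9], [0.0001, -0.0008, -0.001])
```

Emit:
servo_tool(commands=[[[1,-3,-0.6,19,0,0,0],[1,5,-0.6,34,0,0,0],[1,13.5,-0.6,50,0,0,0],[1,17,-0.6,56.5,0,0,0],[1,19,-0.6,60,0,0,0]]])

```text
time_s: 5.3
tcp_pos: [0.5005, 0.0961, 0.0732]
ee_rot: [[0.373, -0.906, -0.2], [-0.8, -0.424, 0.425], [-0.47, 0.001, -0.883]]
wrist_force: [1.2, 0.3, -0.8]
gripper_width: 0.23
gripper_force: 30.0
```

Emit:
servo_tool(commands=[[[1,0,0,0,0,0,0],[1,0,0,0,0,0,0],[1,0,0,0,0,0,0],[1,0,0,0,0,0,0],[1,0,0,0,0,0,0]]])

```text
time_s: 5.8
tcp_pos: [0.5013, 0.0953, 0.0735]
ee_rot: [[0.372, -0.907, -0.198], [-0.8, -0.422, 0.426], [-0.47, 0.0, -0.883]]
wrist_force: [0.1, -0.7, -1.4]
gripper_width: 0.23
gripper_force: 30.0
```

```bash
cat > st.py <<'E'
from h import *
import sys
s=r.sense();f=s['wrist_force'];print(s['time_s'],'cell',cell_of(s['tcp_pos'],s['ee_rot']).tolist(),'tilt',np.degrees(np.arcsin(-s['ee_rot'][2,0])).round(2),'F sx,sy,z',np.round([f@SX,f@SY,f[2]],1))
R=s['ee_rot']; print('1mm -sx in tool',(R.T@-SX).round(3),'1mm down',(R.T@-UZ).round(3))
for a in sys.argv[1:]:
    p,Rt=tcp_for(*map(float,a.split(',')));print(a,delta(p,Rt))
E
python3 st.py
```

```text
5.8 cell [[-17.2, 0.6, 3.8], [45.5, 0.6, 37.2]] tilt 28.05 F sx,sy,z [-0.6  0.2 -1.4]
1mm -sx in tool [ 0.883  0.001 -0.47 ] 1mm down [ 0.47  -0.     0.883]
```

Emit:
servo_tool(commands=[[[1,1,0,1.8,0,0,0],[1,3.6,-0.3,0.4,0,0,0],[1,6,-0.5,-0.8,0,0,0],[1,8,-0.5,-2,0,0,0],[1,8,-0.5,-2,0,0,0]]])

```text
time_s: 6.3
tcp_pos: [0.5052, 0.088, 0.0711]
ee_rot: [[0.371, -0.907, -0.199], [-0.8, -0.421, 0.426], [-0.47, 0.001, -0.882]]
wrist_force: [0.3, -0.5, -0.8]
gripper_width: 0.228
gripper_force: 30.0
```

Emit:
servo_tool(commands=[[[1,0.9,0,-0.5,0,0,0],[1,1.8,0,-1,0,0,0],[1,2.7,0,-1.4,0,0,0],[1,2.7,0,-1.4,0,0,0],[1,2.7,0,-1.4,0,0,0]]])

```text
time_s: 6.8
tcp_pos: [0.506, 0.086, 0.0712]
ee_rot: [[0.372, -0.907, -0.2], [-0.8, -0.422, 0.427], [-0.471, 0.001, -0.882]]
wrist_force: [-1.3, 2.8, -1.2]
gripper_width: 0.231
gripper_force: 30.0
```

```bash
python3 st.py
```

```text
6.8 cell [[-27.6, 0.3, 1.5], [35.0, 0.3, 34.9]] tilt 28.11 F sx,sy,z [ 3.1  0.  -1.2]
1mm -sx in tool [ 0.882  0.001 -0.471] 1mm down [ 0.471 -0.001  0.882]
```

Emit:
servo_tool(commands=[[[1,0.9,0,-0.5,0,0,0],[1,1.8,0,-1,0,0,0],[1,2.65,0,-1.4,0,0,0],[1,2.65,0,-1.4,0,0,0],[1,2.65,0,-1.4,0,0,0]]])

```text
time_s: 7.3
tcp_pos: [0.5071, 0.0836, 0.0712]
ee_rot: [[0.371, -0.907, -0.2], [-0.8, -0.422, 0.427], [-0.472, 0.001, -0.882]]
wrist_force: [-1.5, 6.6, -0.2]
gripper_width: 0.231
gripper_force: 30.0
```

```bash
python3 st.py
```

```text
7.3 cell [[-30.2, 0.3, 1.5], [32.4, 0.4, 35.0]] tilt 28.16 F sx,sy,z [ 6.6 -1.4 -0.2]
1mm -sx in tool [ 0.882  0.001 -0.472] 1mm down [ 0.472 -0.001  0.882]
```

Emit:
servo_tool(commands=[[[1,0.5,0,-0.25,0,0,0],[1,0.9,0,-0.5,0,0,0],[1,0.9,0,-0.5,0,0,0],[1,0.9,0,-0.5,0,0,0],[1,0.9,0,-0.5,0,0,0]]])

```text
time_s: 7.8
tcp_pos: [0.5073, 0.0829, 0.0712]
ee_rot: [[0.371, -0.907, -0.2], [-0.799, -0.422, 0.428], [-0.472, 0.001, -0.881]]
wrist_force: [-2.1, 6.2, 1.1]
gripper_width: 0.23
gripper_force: 30.0
```

```bash
python3 st.py
```

```text
7.8 cell [[-30.9, 0.4, 1.5], [31.7, 0.4, 35.0]] tilt 28.19 F sx,sy,z [ 6.5 -0.8  1.1]
1mm -sx in tool [ 0.881  0.001 -0.472] 1mm down [ 0.472 -0.001  0.881]
```

Emit:
servo_tool(commands=[[[1,0.9,0,-0.5,0,0,0],[1,1.8,0,-0.95,0,0,0],[1,1.8,0,-0.95,0,0,0],[1,1.8,0,-0.95,0,0,0],[1,1.8,0,-0.95,0,0,0]]])

```text
time_s: 8.3
tcp_pos: [0.5079, 0.0816, 0.0713]
ee_rot: [[0.371, -0.907, -0.201], [-0.799, -0.422, 0.429], [-0.473, 0.002, -0.881]]
wrist_force: [-2.6, 7.4, 0.8]
gripper_width: 0.228
gripper_force: 30.0
```

```bash
python3 st.py
```

```text
8.3 cell [[-32.3, 0.4, 1.5], [30.2, 0.4, 35.1]] tilt 28.25 F sx,sy,z [ 7.9 -0.8  0.8]
1mm -sx in tool [ 0.881  0.001 -0.473] 1mm down [ 0.473 -0.002  0.881]
```

Emit:
servo_tool(commands=[[[1,0.5,0,-0.25,0,0,0],[1,0.9,0,-0.5,0,0,0],[1,0.9,0,-0.5,0,0,0],[1,0.9,0,-0.5,0,0,0],[1,0.9,0,-0.5,0,0,0]]])

```text
time_s: 8.8
tcp_pos: [0.5082, 0.081, 0.0713]
ee_rot: [[0.371, -0.907, -0.201], [-0.799, -0.422, 0.429], [-0.474, 0.002, -0.881]]
wrist_force: [-2.5, 8.8, -0.1]
gripper_width: 0.232
gripper_force: 30.0
```

```bash
python3 st.py
```

```text
8.8 cell [[-33.0, 0.4, 1.6], [29.5, 0.4, 35.2]] tilt 28.29 F sx,sy,z [ 9.1 -1.4 -0.1]
1mm -sx in tool [ 0.881  0.001 -0.474] 1mm down [ 0.474 -0.002  0.881]
```

Emit:
servo_tool(commands=[[[1,0.5,0,-0.25,0,0,0],[1,0.9,0,-0.5,0,0,0],[1,0.9,0,-0.5,0,0,0],[1,0.9,0,-0.5,0,0,0],[1,0.9,0,-0.5,0,0,0]]])

```text
time_s: 9.3
tcp_pos: [0.5085, 0.0803, 0.0714]
ee_rot: [[0.371, -0.907, -0.202], [-0.798, -0.422, 0.429], [-0.474, 0.002, -0.88]]
wrist_force: [-3.0, 9.0, 0.1]
gripper_width: 0.229
gripper_force: 30.0
```

```bash
python3 st.py
```

```text
9.3 cell [[-33.7, 0.5, 1.6], [28.8, 0.5, 35.2]] tilt 28.32 F sx,sy,z [ 9.4 -1.1  0.1]
1mm -sx in tool [ 0.88   0.001 -0.474] 1mm down [ 0.474 -0.002  0.88 ]
```

Emit:
servo_tool(commands=[[[1,0.5,0,-0.25,0,0,0],[1,0.9,0,-0.5,0,0,0],[1,0.9,0,-0.5,0,0,0],[1,0.9,0,-0.5,0,0,0],[1,0.9,0,-0.5,0,0,0]]])

```text
time_s: 9.8
tcp_pos: [0.5088, 0.0797, 0.0714]
ee_rot: [[0.371, -0.907, -0.202], [-0.798, -0.422, 0.43], [-0.475, 0.002, -0.88]]
wrist_force: [-2.4, 10.5, 0.8]
gripper_width: 0.229
gripper_force: 30.0
```

```bash
python3 st.py
```

```text
9.8 cell [[-34.4, 0.5, 1.6], [28.1, 0.5, 35.3]] tilt 28.35 F sx,sy,z [10.5 -2.2  0.8]
1mm -sx in tool [ 0.88   0.001 -0.475] 1mm down [ 0.475 -0.002  0.88 ]
```

Emit:
servo_tool(commands=[[[1,0.4,0,-0.2,0,0,0],[1,0.7,0,-0.4,0,0,0],[1,0.7,0,-0.4,0,0,0],[1,0.7,0,-0.4,0,0,0],[1,0.7,0,-0.4,0,0,0]]])

```text
time_s: 10.3
tcp_pos: [0.5088, 0.0794, 0.0714]
ee_rot: [[0.37, -0.907, -0.203], [-0.798, -0.422, 0.431], [-0.476, 0.002, -0.88]]
wrist_force: [-3.1, 11.0, 1.4]
gripper_width: 0.234
gripper_force: 30.0
```

```bash
python3 st.py -34.4,0.8,20 -34.4,0.2,12 -34.4,0.2,5
```

```text
10.3 cell [[-34.6, 0.5, 1.6], [27.8, 0.5, 35.4]] tilt 28.41 F sx,sy,z [11.3 -1.8  1.4]
1mm -sx in tool [ 0.88   0.001 -0.476] 1mm down [ 0.476 -0.002  0.88 ]
-34.4,0.8,20 ([-0.4, -0.5, 6.1], [0.0024, 0.1468, 0.0001])
-34.4,0.2,12 ([0.1, -0.5, 11.6], [0.0024, 0.2864, 0.0003])
-34.4,0.2,5 ([0.9, -0.5, 15.9], [0.0024, 0.4086, 0.0004])
```

```bash
python3 st.py -34.6,1.6,28.4 -35.1,1.5,25 -35.67,1.4,22 -36.3,1.2,18.5,0.3
```

```text
10.3 cell [[-34.6, 0.5, 1.6], [27.8, 0.5, 35.4]] tilt 28.41 F sx,sy,z [11.3 -1.8  1.4]
1mm -sx in tool [ 0.88   0.001 -0.476] 1mm down [ 0.476 -0.002  0.88 ]
-34.6,1.6,28.4 ([-0.1, -0.5, 0.0], [0.0024, 0.0002, -0.0001])
-35.1,1.5,25 ([0.1, -0.5, 2.0], [0.0024, 0.0595, 0.0])
-35.67,1.4,22 ([0.5, -0.5, 3.7], [0.0024, 0.1119, 0.0001])
-36.3,1.2,18.5,0.3 ([1.1, -0.2, 5.7], [0.0024, 0.1729, 0.0002])
```

Emit:
servo_tool(commands=[[[1,0.1,0,1,0,0.03,0],[1,0.2,0,2,0,0.06,0],[1,0.4,0,3,0,0.09,0],[1,0.6,0,3.7,0,0.112,0],[1,0.6,0,3.7,0,0.112,0]]])

```text
time_s: 10.8
tcp_pos: [0.5082, 0.0806, 0.0678]
ee_rot: [[0.392, -0.906, -0.159], [-0.841, -0.423, 0.337], [-0.373, 0.002, -0.928]]
wrist_force: [-2.9, 11.3, -0.4]
gripper_width: 0.226
gripper_force: 30.0
```

```bash
python3 st.py -36.3,1.2,18.5,0.3 -36.9,1.1,15,.3
```

```text
10.8 cell [[-35.7, 0.5, 1.3], [30.2, 0.6, 27.8]] tilt 21.9 F sx,sy,z [11.5 -2.1 -0.4]
1mm -sx in tool [ 0.928  0.002 -0.373] 1mm down [ 0.373 -0.002  0.928]
-36.3,1.2,18.5,0.3 ([0.3, -0.2, 2.0], [0.0024, 0.0593, 0.0012])
-36.9,1.1,15,.3 ([0.7, -0.3, 4.1], [0.0023, 0.1203, 0.0013])
```

Emit:
servo_tool(commands=[[[1,0.1,0,0.7,0,0.02,0],[1,0.2,0,1.4,0,0.04,0],[1,0.4,0,2.7,0,0.08,0],[1,0.7,0,4.1,0,0.12,0],[1,0.7,0,4.1,0,0.12,0]]])

```text
time_s: 11.3
tcp_pos: [0.5079, 0.0814, 0.0637]
ee_rot: [[0.409, -0.906, -0.11], [-0.876, -0.423, 0.233], [-0.258, 0.001, -0.966]]
wrist_force: [-4.4, 10.8, -0.2]
gripper_width: 0.228
gripper_force: 30.0
```

```bash
python3 st.py -37.5,0.8,11.5,0.3 -38.1,0.6,8,.3; python3 - <<'E'
from h import *
c=snap('scene','s3')
cv2.imwrite('pics/s3z.png',cv2.resize(c['pixels'][180:260,170:290,::-1],(720,480),interpolation=cv2.INTER_CUBIC))
E
```

```text
11.3 cell [[-36.9, 0.4, 1.0], [31.7, 0.6, 19.3]] tilt 14.95 F sx,sy,z [11.6 -0.6 -0.2]
1mm -sx in tool [ 0.966  0.002 -0.258] 1mm down [ 0.258 -0.001  0.966]
-37.5,0.8,11.5,0.3 ([0.4, -0.2, 2.2], [0.002, 0.0602, 0.002])
-38.1,0.6,8,.3 ([0.8, -0.2, 4.4], [0.0019, 0.1213, 0.002])
```

View pics/s3z.png

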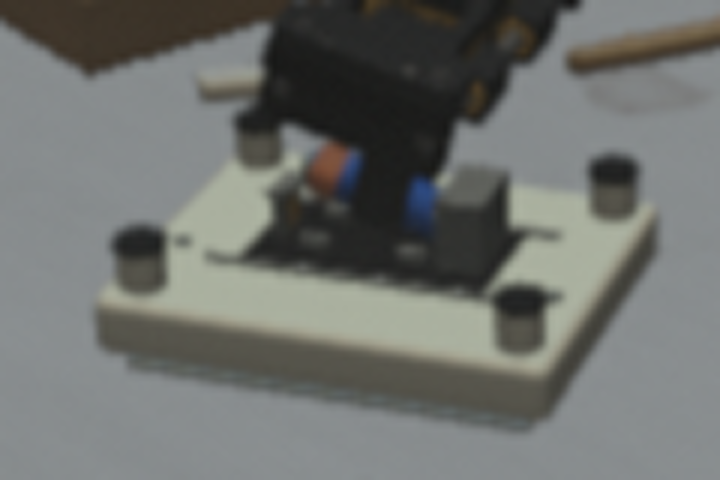

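The flat end is under the roof at (425,205), and the nub end with its copper band at (330,168) is just above the hook at (290,190). I'll keep lowering in small steps.

Emit:
servo_tool(commands=[[[1,0.1,0,0.6,0,0.015,0],[1,0.2,0,1.1,0,0.03,0],[1,0.3,0,1.7,0,0.045,0],[1,0.4,0,2.2,0,0.06,0],[1,0.4,0,2.2,0,0.06,0]]])

```text
time_s: 11.85
tcp_pos: [0.5079, 0.0816, 0.0614]
ee_rot: [[0.413, -0.907, -0.086], [-0.888, -0.422, 0.181], [-0.201, 0.002, -0.98]]
wrist_force: [-5.3, 13.5, 0.7]
gripper_width: 0.235
gripper_force: 30.0
```

```bash
python3 st.py -38.1,0.6,8,.3
```

```text
11.85 cell [[-37.6, 0.4, 0.7], [32.0, 0.5, 14.9]] tilt 11.57 F sx,sy,z [14.5 -0.9  0.7]
1mm -sx in tool [ 0.98   0.001 -0.201] 1mm down [ 0.201 -0.002  0.98 ]
-38.1,0.6,8,.3 ([0.2, -0.1, 2.2], [0.0017, 0.0624, 0.0008])
```

Emit:
servo_tool(commands=[[[1,0,0,0.6,0,0.015,0],[1,0,0,1.1,0,0.03,0],[1,0,0,1.7,0,0.045,0],[1,0,0,2.2,0,0.06,0],[1,0,0,2.2,0,0.06,0]]])

```text
time_s: 12.35
tcp_pos: [0.5079, 0.0817, 0.0592]
ee_rot: [[0.418, -0.907, -0.06], [-0.898, -0.422, 0.127], [-0.141, 0.001, -0.99]]
wrist_force: [-5.2, 13.3, 1.8]
gripper_width: 0.233
gripper_force: 30.0
```

```bash
python3 st.py -38.8,0.4,5,.3
```

```text
12.35 cell [[-38.2, 0.3, 0.5], [32.1, 0.4, 10.5]] tilt 8.09 F sx,sy,z [14.2 -0.9  1.8]
1mm -sx in tool [ 0.99   0.001 -0.141] 1mm down [ 0.141 -0.001  0.99 ]
-38.8,0.4,5,.3 ([0.3, -0.1, 2.0], [0.0013, 0.0539, 0.0011])
```

Emit:
servo_tool(commands=[[[1,0.1,0,0.5,0,0.013,0],[1,0.1,0,1,0,0.026,0],[1,0.1,0,1.5,0,0.04,0],[1,0.1,0,2,0,0.054,0],[1,0.1,0,2,0,0.054,0]]])

```text
time_s: 12.85
tcp_pos: [0.508, 0.0817, 0.0572]
ee_rot: [[0.42, -0.907, -0.037], [-0.903, -0.422, 0.078], [-0.087, 0.001, -0.996]]
wrist_force: [-6.9, 13.7, 1.7]
gripper_width: 0.232
gripper_force: 30.0
```

```bash
python3 st.py -39.2,0.2,2,.3; python3 - <<'E'
from h import *
c=snap('scene','s4')
cv2.imwrite('pics/s4z.png',cv2.resize(c['pixels'][195:240,200:270,::-1],(700,450),interpolation=cv2.INTER_CUBIC))
E
```

```text
12.85 cell [[-38.8, 0.3, 0.4], [32.0, 0.3, 6.6]] tilt 4.97 F sx,sy,z [15.3  0.5  1.7]
1mm -sx in tool [ 0.996  0.001 -0.087] 1mm down [ 0.087 -0.001  0.996]
-39.2,0.2,2,.3 ([0.2, -0.0, 2.0], [0.001, 0.0519, 0.0012])
```

View pics/s4z.png

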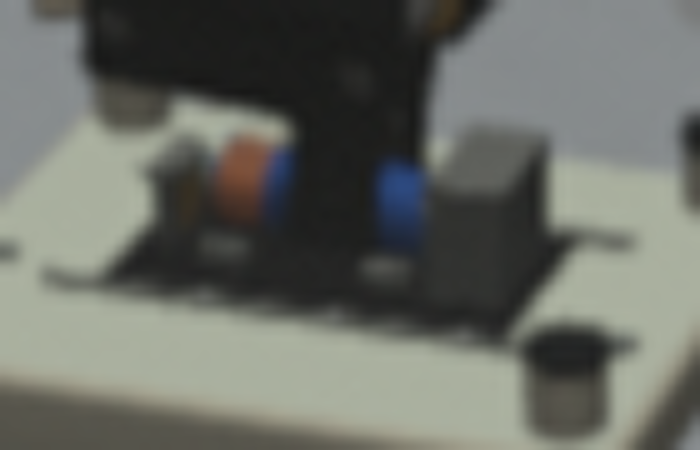

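The nub end (copper band at (243,180)) is now behind the hook post at (180,190), nearly level. Lower the last bit.

Emit:
servo_tool(commands=[[[1,0.1,0,0.5,0,0.013,0],[1,0.1,0,1,0,0.026,0],[1,0.1,0,1.5,0,0.04,0],[1,0.1,0,2,0,0.052,0],[1,0.1,0,2,0,0.052,0]]])

```text
time_s: 13.4
tcp_pos: [0.508, 0.0818, 0.0555]
ee_rot: [[0.422, -0.906, -0.015], [-0.906, -0.422, 0.031], [-0.035, 0.0, -0.999]]
wrist_force: [-9.2, 14.9, 3.8]
gripper_width: 0.227
gripper_force: 30.0
```

```bash
python3 st.py -39.2,0,0,.3 -36,0,0
```

```text
13.4 cell [[-39.1, 0.2, 0.6], [31.8, 0.3, 3.0]] tilt 1.98 F sx,sy,z [17.4  2.1  3.8]
1mm -sx in tool [ 0.999  0.001 -0.035] 1mm down [ 0.035 -0.     0.999]
-39.2,0,0,.3 ([-0.1, 0.1, 1.8], [0.0005, 0.0346, 0.0013])
-36,0,0 ([-3.3, -0.2, 1.9], [0.0005, 0.0346, 0.0013])
```

Emit:
servo_tool(commands=[[[1,-0.3,0,0.3,0,0.01,0],[1,-0.5,0,0.7,0,0.02,0],[1,-0.7,0,1.1,0,0.035,0],[1,-0.7,0,1.4,0,0.04,0],[1,-0.7,0,1.4,0,0.04,0]]])

```text
time_s: 13.9
tcp_pos: [0.5079, 0.0822, 0.0544]
ee_rot: [[0.422, -0.907, 0.002], [-0.907, -0.422, -0.005], [0.006, 0.0, -1.0]]
wrist_force: [-10.2, 15.0, 6.2]
gripper_width: 0.227
gripper_force: 30.0
```

```bash
python3 st.py -36,0,0
```

```text
13.9 cell [[-39.0, 0.1, 0.9], [32.0, 0.2, 0.5]] tilt -0.33 F sx,sy,z [17.9  2.9  6.2]
1mm -sx in tool [1.    0.001 0.006] 1mm down [-0.006 -0.     1.   ]
-36,0,0 ([-3.0, -0.1, 0.6], [0.0, -0.0058, 0.0012])
```

Emit:
servo_tool(commands=[[[1,-1,0,0,0,0,0],[1,-2,0,0,0,0,0],[1,-3,0,0,0,0,0],[1,-4,0,0,0,0,0],[1,-4,0,0,0,0,0]]])

```text
time_s: 14.4
tcp_pos: [0.5071, 0.0843, 0.0543]
ee_rot: [[0.422, -0.907, 0.003], [-0.906, -0.422, -0.007], [0.008, -0.0, -1.0]]
wrist_force: [-4.9, 6.1, 3.3]
gripper_width: 0.233
gripper_force: 30.0
```

```bash
python3 st.py -36,0,0
```

```text
14.4 cell [[-36.8, -0.1, 0.9], [34.2, 0.0, 0.4]] tilt -0.44 F sx,sy,z [7.6 1.8 3.3]
1mm -sx in tool [1.    0.001 0.008] 1mm down [-0.008  0.     1.   ]
-36,0,0 ([-0.7, 0.0, 0.6], [-0.0001, -0.0077, 0.0013])
```

Force drops as the cell moves toward the hook. Ease further until the nub meets the post.

Emit:
servo_tool(commands=[[[1,-0.7,0,0,0,0,0],[1,-1.4,0,0,0,0,0],[1,-2,0,0,0,0,0],[1,-2,0,0,0,0,0],[1,-2,0,0,0,0,0]]])

```text
time_s: 14.9
tcp_pos: [0.5065, 0.0857, 0.0543]
ee_rot: [[0.422, -0.907, 0.004], [-0.907, -0.422, -0.007], [0.008, -0.0, -1.0]]
wrist_force: [-3.3, 5.4, 2.3]
gripper_width: 0.226
gripper_force: 30.0
```

```bash
python3 st.py
```

```text
14.9 cell [[-35.2, -0.1, 0.9], [35.8, -0.0, 0.3]] tilt -0.46 F sx,sy,z [6.3 0.7 2.3]
1mm -sx in tool [1.    0.001 0.008] 1mm down [-0.008  0.     1.   ]
```

Emit:
servo_tool(commands=[[[1,-0.5,0,0,0,0,0],[1,-1,0,0,0,0,0],[1,-1.5,0,0,0,0,0],[1,-1.5,0,0,0,0,0],[1,-1.5,0,0,0,0,0]]])

```text
time_s: 15.4
tcp_pos: [0.5061, 0.0867, 0.0541]
ee_rot: [[0.422, -0.907, 0.004], [-0.907, -0.422, -0.008], [0.008, -0.0, -1.0]]
wrist_force: [-1.8, 2.9, 1.8]
gripper_width: 0.233
gripper_force: 30.0
```

```bash
python3 st.py
```

```text
15.4 cell [[-34.2, -0.2, 0.7], [36.8, -0.1, 0.1]] tilt -0.48 F sx,sy,z [3.4 0.4 1.8]
1mm -sx in tool [1.    0.001 0.008] 1mm down [-0.008  0.     1.   ]
```

Emit:
servo_tool(commands=[[[0.6,0,0,0,0,0,0],[0.5,0,0,0,0,0,0],[0.5,0,0,0,0,0,0],[0.5,0,0,0,0,0,0],[0.5,0,0,0,0,0,0]]])

```text
time_s: 15.9
tcp_pos: [0.5058, 0.0865, 0.0537]
ee_rot: [[0.422, -0.907, 0.003], [-0.907, -0.422, -0.008], [0.008, 0.001, -1.0]]
wrist_force: [-0.9, -0.2, -0.2]
gripper_width: 0.491
gripper_force: 0.0
```

Emit:
servo_tool(commands=[[[0.5,0,0,-10,0,0,0],[0.5,0,0,-30,0,0,0],[0.5,0,0,-60,0,0,0],[0.5,0,0,-100,0,0,0],[0.5,0,0,-140,0,0,0]]])

```text
time_s: 16.4
tcp_pos: [0.505, 0.0876, 0.1958]
ee_rot: [[0.422, -0.907, 0.003], [-0.907, -0.422, -0.008], [0.008, 0.001, -1.0]]
wrist_force: [0.9, -0.3, -0.6]
gripper_width: 0.498
gripper_force: 0.0
```

```bash
python3 - <<'E'
from h import *
import pickle
c=snap('scene','s5');d=snap('top','t5');pickle.dump((c,d),open('c5.pkl','wb'))
cv2.imwrite('pics/s5z.png',cv2.resize(c['pixels'][195:240,200:270,::-1],(700,450),interpolation=cv2.INTER_CUBIC))
cr=lambda u:((u-np.array([200,195])+.5)*10-.5).round(0)
for s in(-1,1):
  for nm,x,z in(('nub end of band top',31.5,10.5),('flat top',-28,10.5),('band bottom',31.5,-10.5)):
    print(s,nm,cr(proj(c,B+(x*SX+z*UZ)/1000)))
E
```

```text
-1 nub end of band top [221. 160.]
-1 flat top [451. 193.]
-1 band bottom [224. 237.]
1 nub end of band top [221. 160.]
1 flat top [451. 193.]
1 band bottom [224. 237.]
```

View pics/s5z.png

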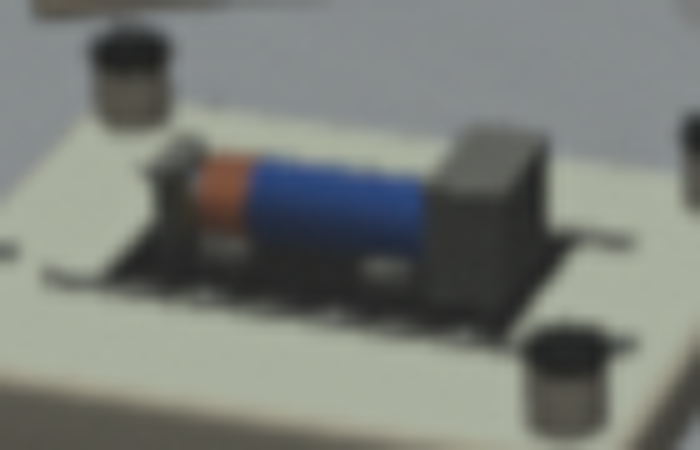

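The cell lies between the hook post at (180,190) and the roof at (490,200), copper end at the hook and looking level. I'll do one numeric check of its height and line before handing in.

```bash
python3 - <<'E'
from h import *
import pickle
c,d=pickle.load(open('c5.pkl','rb'))
# scene: mid of vertical extent (saturation edges, subpixel) vs projected axis cylinder silhouette, at columns
hsv=cv2.cvtColor(c['pixels'][:,:,::-1],cv2.COLOR_BGR2HSV)[:,:,1].astype(float)
def pred(x,z0):  # silhouette vertical range of circle at bay x
    a=np.linspace(0,2*np.pi,60);P=np.array([proj(c,B+(x*SX+10.5*np.cos(k)*SY+(z0+10.5*np.sin(k))*UZ)/1000) for k in a]);return P
allP=np.vstack([pred(x,0) for x in np.linspace(-35,31,67)])
for u in(222,226,230,234,238,240):
    col=hsv[200:230,u];h=col.max()*.5;i=np.nonzero(col>h)[0]
    t=i[0]-(col[i[0]]-h)/(col[i[0]]-col[i[0]-1]);b=i[-1]+(col[i[-1]]-h)/(col[i[-1]]-col[i[-1]+1])
    q=allP[abs(allP[:,0]-u)<.6,1];print(u,'seen',round(200+t,2),round(200+b,2),'pred',q.min().round(2),q.max().round(2))
b=cv2.inRange(cv2.cvtColor(d['pixels'][:,:,::-1],cv2.COLOR_BGR2HSV),(105,110,40),(130,255,255));b[:215]=0;b[250:]=0;b[:,:215]=0;b[:,:][:,270:]=0
ys,xs=np.nonzero(b);print(len(xs))
if len(xs)>20:
    q=ray(d,xs.mean(),ys.mean(),.0475)-B;print('top blue centroid bay',q@SX*1000,q@SY*1000)
E
```

```text
222 seen 209.96 217.62 pred 210.16 218.87
226 seen 210.8 217.9 pred 210.6 219.45
230 seen 211.24 218.31 pred 211.16 220.07
234 seen 211.63 219.06 pred 211.74 220.65
238 seen 212.25 219.28 pred 212.33 221.24
240 seen 212.41 219.56 pred 212.61 221.57
5
```

```bash
python3 -c "
from h import *
print(r.finish_job())"
```

```text
the job is handed in; nothing more can be done
None
```

The blue cell is seated in the scale's cradle with its nub under the hook: in the last camera check its top edge matched the level, seated height to within about 0.3 mm, and its sideways position is known only from the arm (within 1 mm at release). The job is handed in; the hand-in returned no verdict.

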